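# Dispense one copper blank and push it to the yellow spot

### The arm

A 6-joint arm with a two-finger parallel gripper is mounted at the origin on the work surface. World frame = base frame: x ahead of the robot, y to its left, z up, the work surface at z = 0. Lengths are in m, angles in rad, forces in N, time in s.
With the tool pointing down it reaches from about 0.375 to 0.9 m from the base axis. Payload 3.1 kg.
Tool frame: the origin (TCP) lies between the finger pads; the fingertips stand 8 mm ahead of it and the grasp point (between the pads) lies 11 mm behind it; z points along the fingers, y is the line along which they close (so a half turn about z gives the same grasp; the last joint's range is limited). The gripper opens to 87 mm and grips with 3 to 60 N. Pads are 19 mm wide; open, the fingers measure 117 mm over their backs; the gripper's body (75 mm by 190 mm) begins 51 mm behind the grasp point.
Start: joints at [0.949, 0.527, 1.433, -0, 1.181, -0.178], TCP at [0.268, 0.564, 0.231] pointing down, gripper open.
Joint ranges: [-3.08, 3.08], [-0.75, 2.2], [0.22, 2.44], [-1.43, 4.57], [0, 2.65], [-2.85, 2.85]. Speed limits (rad/s): [2.79, 2.79, 3.14, 3.14, 3.14, 3.14].

### API

Orientations are given as a unit quaternion [x, y, z, w].
In Python, from rig import robot, vision, job gives the robot as it stands.
- The arm moves only by the shell command python3 -m handwheel 'ROWS' [OPENING] [FORCE]. ROWS is JSON, a list of rows, each a list of 4 numbers: the shift along the tool's x, y, z as a fraction of full scale, then the turn about the tool's z as a fraction of full scale. A call has 1 to 20 rows; each row is the pose to reach, as a shift and turn from the pose commanded when the call began, along the tool's axes at that moment, turning the shorter way round; what a row does not reach only later rows make up. Full scale, the value 1, is 300 mm for a shift and 2 pi rad for a turn. A row lasts 1/12 s, in which the tool goes at most 41.7 mm and 7.16 degrees, less where a joint would pass 70% of its speed; a pose out of reach is approached as far as the arm can. A call with a number of a shift or a turn outside -1 to 1 is refused whole. A call with a gripper value outside its range is refused whole. OPENING is the opening in per cent of the stroke, from 0 (shut) to 100 (fully open), set as the call begins (- or left out, the last holds). The fingers move at their own pace and stop on an object; FORCE is the grip in N (left out, the last holds). Time passes only in rows, so rows that repeat a pose let the fingers close. It gives the time, the measured TCP pose, the force, the opening and the grip force at its end, in the units of the state.
- robot.get_obs(): the state, without advancing time (a new reading comes with each control period).
- vision.camera(name): name is "scene" or "top" or "wrist"; returns a dict with "frame" (384x512x3 uint8, red, green, blue), "K" (3x3 intrinsics, pixels), "k1" (the pictures are not rectified: a ray, as slopes to the right and down, at radius r is drawn at 1 + k1 r^2 times it, then the intrinsics apply), "cam_to_world" (4x4, takes a point from camera to world coordinates); the wrist camera has in their place "hand_eye" (4x4, takes a point from camera to tool coordinates, whose origin is the TCP and whose axes are the flange's). Camera axes: x right, y down, z forward; pixel columns grow to the right and rows downward; lengths in m; the calibration is good to about 2 mm. A picture is of the moment at which its call begins: read the wrist's pose just before it. There is no depth.
- job.hand_in(): hands the job in; it is judged then, once.
Trained networks look in the newest picture that a camera, given by its name, has taken for a name from the list of things; names that differ only in an ending like _2 or _b are one class to them, and where a whole thing is asked for, a point or a joint stands for the part that bears it (a point fixed in the world has none). Each returns a list of dicts, best first, with "conf" (0 to 1); they miss things now and then, are a little off and sometimes report something else, mostly with a low value. They report only what shows in the picture. A call takes as long as a camera call.
- vision.look_for(camera, label): "point" ([row, column] in pixels, amid what is visible of it).
- vision.outline_of(camera, label): "mask" (384x512 bool, what is visible of it) and "point" ([row, column] in pixels, amid what is visible of it).
The state is a dict: "time": time; "q": joint angles; "joint_velocities": joint speeds; "joint_torque": joint torques, N m; "position": TCP position; "tool_rot": TCP orientation; "ft_force": force on the tool from outside, world axes, zero at the start; "moment": the same for the moment, N m; "grip_width": finger opening in m; "grip_force": force on a finger pad.
Only numpy, scipy, OpenCV 4.12 (cv2) and the standard library are available. Lean on these libraries where they do the work, as an engineer would, in place of code of your own. Each camera call takes 0.05 s, during which the arm holds its last target. There are 200 camera calls.

### The job

On the engraver's steel bench plate, press the dispenser's red plunger all the way down once and let it come back up, so that a single copper blank comes out. Then push that blank along the plate with the fingertips, without lifting it, until it lies wholly on the yellow spot. Leave the other blanks in the dispenser and everything else where it is.

Things in the scene. Friction and masses are not known exactly. Their poses are not given: they have to be found in the camera images.
- dispenser: blank dispenser, fixed on the plate. Origin on the plate's top face under the axis of its square aluminium magazine (46 x 46 mm, 38 mm tall, open top). x: the way a blank comes out, through a 10.5 mm high slot under the magazine's front face (23 mm ahead of the origin). Behind, from -23 to -125 mm, a green housing 50 mm wide, 30 mm tall, with 4 mm thick feet reaching 41 mm either side
- plunger_top (a point): centre of the top face of the red plunger cap (36 mm across), 85 mm behind the dispenser's origin along its -x, 68 mm above the plate when up; it moves down with the plunger
- plunger (a joint): travel of the red plunger: 0 up at rest, 0.026 m fully down (hard stop). Sprung upward: about 5 N to start, 9 to 15 N to bottom. It drives a flat pusher 2.2 times as far, which shoves the lowest blank out of the slot; let go, it springs back by itself and the next blank drops. A second press brings out a second blank
- outlet (a point): point on the plate, 56 mm along the dispenser's +x from its origin, where the centre of the blank comes to lie after a full unhurried press: about 15 mm clear of the magazine's front face
- blank0: the blank that will come out: copper disc 36 mm across, 8 mm thick, about 70 g, lying flat; lowest in the magazine at the start, directly on the plate. Origin: centre of its underside
- blank1: second copper blank in the magazine, same size, lying on the first; origin at the centre of its underside
- blank2: third and top copper blank in the magazine, same size; origin at the centre of its underside
- yellow_spot: round yellow spot painted flat on the plate, 70 mm across (no height to speak of); origin at its centre, on the plate's top face
- white_spot: round white spot of the same size painted on the plate, not used in this job; origin at its centre
- bench_plate: dark steel plate 340 mm (its x) x 420 mm (its y) x 12 mm lying on the blue table, fixed; top face 12 mm above the table; two 30 mm holes near its -y edge, 125 mm either side of the middle and 170 mm from the centre; origin under its centre
- doming_punch: upright steel doming punch, 24 mm across, 56 mm tall, standing on the plate; origin under its centre; leave alone
- wire_spool: silver-grey flanged spool, 44 mm across, 30 mm tall, standing on the plate; origin under its centre; leave alone
- wax_jar: small jar with black cap, 42 mm across, 50 mm tall, standing on the plate; origin under its centre; leave alone
- hammer: small hammer lying on the blue table; origin under its middle; leave alone
- scriber: scriber with a handle, like a screwdriver, lying on the blue table; origin under its middle; leave alone
- file: flat file with wooden handle, 260 mm long, lying on the blue table; origin under it near its middle; leave alone
- offcut_tray: shallow wooden tray 130 x 90 x 30 mm on the blue table; origin under its centre; leave alone

How it is judged:
On the way, in this order (a step that is already met when the one before it is completed fails the run):
1. the red plunger is pressed all the way down (value of joint plunger above 0.023 m), for 0.05 s.
2. the plunger is back up, and one blank lies on the plate clear of the dispenser (value of joint plunger below 0.003 m and x of blank0 in the frame of dispenser above 0.04 m and height (world z) of blank0 below 0.016 m), for 0.2 s.
3. the blank lies wholly on the yellow spot (horizontal distance between blank0 and yellow_spot below 0.018 m), for 0.2 s.
At the end, for the whole second after the job is handed in: The blank that came out lies flat and still on the plate with its centre within 18 mm of the yellow spot's centre (wholly on the spot), the plunger is back up (within 3 mm), the other two blanks are still in the magazine, and every other thing is within 25 mm of where it began (horizontal distance between blank0 and yellow_spot below 0.018 m and height (world z) of blank0 between 0.008 and 0.016 m and angle between blank0's own z axis and vertical below 0.1 rad and linear speed of blank0 below 0.01 m/s and value of joint plunger below 0.003 m and horizontal distance between each of blank1, blank2 and dispenser below 0.012 m and distance of each of doming_punch, wire_spool, wax_jar, hammer, scriber, file, offcut_tray from where it was at the start of the episode below 0.025 m); the robot touches nothing.
It fails at once if the blank is lifted off the plate (more than 10 mm) (height (world z) of blank0 above 0.022 m).
It fails at once if a second blank leaves the magazine (not (horizontal distance between blank1 and dispenser below 0.012 m) or not (horizontal distance between blank2 and dispenser below 0.012 m)).
It fails at once if another thing on the plate or table is shifted by more than 25 mm (distance of any of doming_punch, wire_spool, wax_jar, hammer, scriber, file, offcut_tray from where it was at the start of the episode above 0.025 m).
It also fails if it takes over 43 s, if anything falls off the work surface, if the arm or the gripper's body presses on something with over 40 N, if the wrist force passes 120 N, or if a joint passes its speed limit or range.

## Working session

There is one attempt and no reset: what is moved stays moved. The work goes in short steps, Python scripts to look and compute and a shell command to move; the robot and the scene stay as the last step left them, time stands still between calls to the robot, and variables do not carry over. Pictures are saved under pics/ and viewed, at most 10 in all, crops included, and the job is handed in when it is done.

```bash
mkdir -p pics; ls; cat > h.py <<'E'
import numpy as np, cv2
from rig import robot, vision, job
from scipy.spatial.transform import Rotation as R
def T_of(c):
    if "cam_to_world" in c: return np.array(c["cam_to_world"])
    o=robot.get_obs(); T=np.eye(4); T[:3,:3]=R.from_quat(o["tool_rot"]).as_matrix(); T[:3,3]=o["position"]
    return T@np.array(c["hand_eye"])
def ray(c,T,pt):
    K=np.array(c["K"]); d=np.array([(pt[1]-K[0,2])/K[0,0],(pt[0]-K[1,2])/K[1,1]])
    s=d.copy()
    for _ in range(20): s=d/(1+c["k1"]*(s@s))
    return T[:3,3], T[:3,:3]@np.array([s[0],s[1],1])
def on_z(c,T,pt,z):
    o,d=ray(c,T,pt); return o+d*(z-o[2])/d[2]
def save(c,name): cv2.imwrite("pics/"+name,c["frame"][:,:,::-1])
E
python3 - <<'E'
from h import *
print(robot.get_obs())
for cam in ["top","scene"]:
    c=vision.camera(cam); save(c,cam+".png"); T=T_of(c); print(cam,T[:3,3])
    for n,z in [("dispenser",.03),("plunger_top",.08),("yellow_spot",.012),("white_spot",.012),("doming_punch",.04),("wire_spool",.027),("wax_jar",.04),("blank2",.036),("bench_plate",.012)]:
        for r in vision.outline_of(cam,n)[:2]:
            print(n,round(r["conf"],2),np.round(r["point"],1),on_z(c,T,r["point"],z).round(4), r["mask"].sum())
E
```

```text
pics
{'time': 0.0, 'q': array([ 9.48469278e-01,  5.28442771e-01,  1.43388518e+00, -1.60393204e-05,
        1.18139609e+00, -1.78504269e-01]), 'joint_velocities': array([ 0.00025919,  0.00077615,  0.00069892, -0.00026336,  0.00048347,
       -0.00103456]), 'joint_torque': array([-8.51471623e-05, -4.40047038e+01, -1.76593870e+01,  6.33276463e-02,
        5.84641483e-02, -1.87565424e-04]), 'position': array([0.26793288, 0.56387375, 0.22959144]), 'tool_rot': array([ 2.20091441e-01,  9.75478663e-01, -9.84283671e-04, -4.08577768e-04]), 'ft_force': array([ 0.39497234,  0.34811096, -0.33918463]), 'moment': array([-0.0009196 ,  0.01129581, -0.01730578]), 'grip_force': 0.0, 'grip_width': 0.08718961755758854}
top [ 0.42251611 -0.006896    1.23870581]
dispenser 0.68 [197.2 238.3] [0.5153 0.0468 0.03  ] 628
yellow_spot 0.94 [209.6 292.2] [ 0.4793 -0.1285  0.012 ] 379
yellow_spot 0.55 [197.5 237.1] [0.5156 0.0515 0.012 ] 633
white_spot 0.53 [160.6 274.4] [ 0.6396 -0.0686  0.012 ] 300
doming_punch 0.53 [172.8 322.7] [ 0.5979 -0.2232  0.04  ] 41
wire_spool 0.73 [191.6 322.6] [ 0.5384 -0.2251  0.027 ] 161
wire_spool 0.29 [200.  236.2] [0.5063 0.0535 0.027 ] 564
wax_jar 0.46 [157.4 222.9] [0.6423 0.099  0.04  ] 126
blank2 0.6 [192.9 257.8] [ 0.5297 -0.0155  0.036 ] 95
blank2 0.57 [222.9 123.7] [0.4248 0.4146 0.036 ] 778
bench_plate 0.73 [188.1 278.4] [ 0.5488 -0.0827  0.012 ] 10965
scene [ 1.19039445 -0.15216676  1.0028486 ]
dispenser 0.73 [201.6 269.7] [0.5288 0.0441 0.03  ] 1003
plunger_top 0.69 [186.4 280.7] [0.5177 0.0773 0.08  ] 143
yellow_spot 0.74 [200.3 208.4] [ 0.4733 -0.1302  0.012 ] 309
white_spot 0.92 [242.  238.7] [ 0.6323 -0.0693  0.012 ] 431
doming_punch 0.45 [243.9 235.6] [ 0.6521 -0.0809  0.04  ] 429
wire_spool 0.77 [216.4 181.1] [ 0.5237 -0.2151  0.027 ] 243
wax_jar 0.53 [227.5 303.1] [0.6409 0.112  0.04  ] 217
bench_plate 0.9 [228.5 223.5] [ 0.58   -0.1031  0.012 ] 11825
```

```bash
python3 - <<'E'
import cv2
a=cv2.imread("pics/top.png")[110:270,190:370]; cv2.imwrite("pics/topc.png",cv2.resize(a,None,fx=3.7,fy=3.7,interpolation=cv2.INTER_CUBIC))
a=cv2.imread("pics/scene.png")[150:310,130:350]; cv2.imwrite("pics/scenec.png",cv2.resize(a,None,fx=3.6,fy=3.6,interpolation=cv2.INTER_CUBIC))
E
```

```text
(no output)
```

View pics/topc.png

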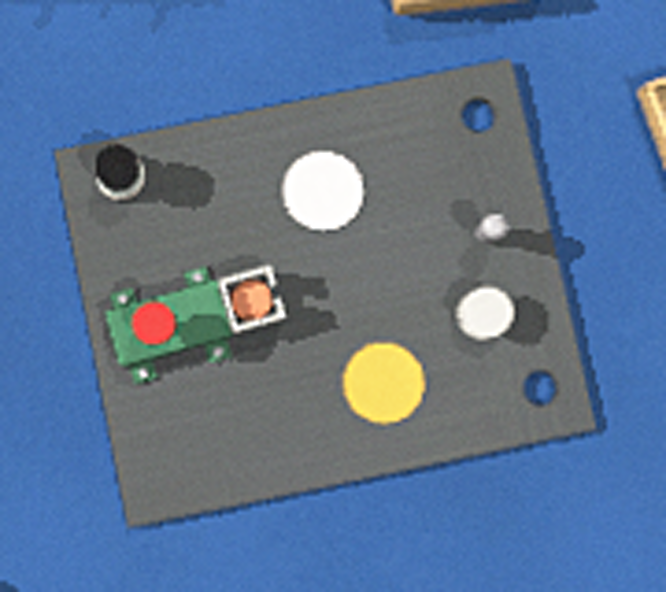

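View pics/scenec.png

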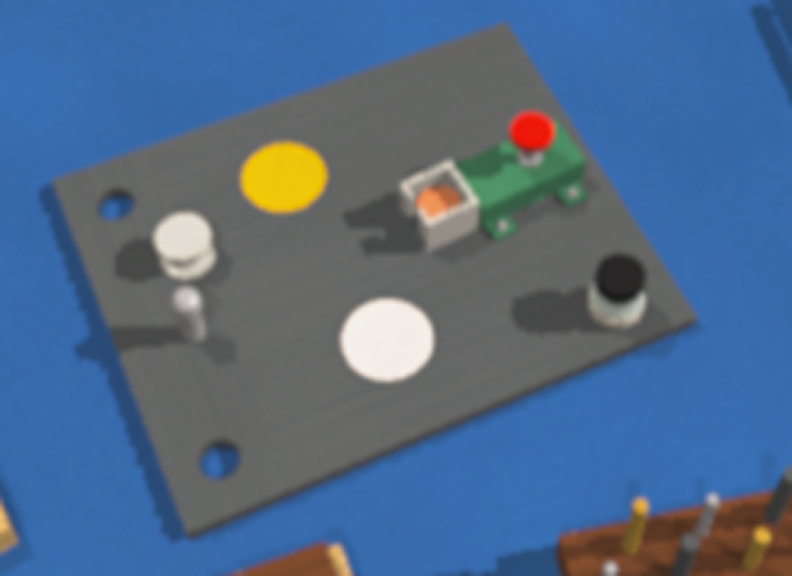

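Top view: red cap at crop (154,323), magazine at (252,300) with its slot facing right and slightly up, yellow spot at (384,383), white spot at (323,190). The way from outlet to yellow spot is free. The scene view agrees with this.

```bash
cat >> h.py <<'E'
def blob(c,lo,hi,box=None):
    h=cv2.cvtColor(c["frame"],cv2.COLOR_RGB2HSV)
    m=cv2.inRange(h,np.array(lo),np.array(hi))
    if box: k=np.zeros_like(m); k[box[0]:box[1],box[2]:box[3]]=1; m=m*k
    n,l,s,ce=cv2.connectedComponentsWithStats(m)
    i=1+np.argmax(s[1:,4]); return ce[i][::-1], s[i,4], l==i
E
python3 - <<'E'
from h import *
for cam,box in [("top",(110,270,190,370)),("scene",(150,310,130,350))]:
    c=vision.camera(cam); T=T_of(c)
    for n,lo,hi,z in [("red",(0,200,120),(4,255,255),.08),("yellow",(20,150,120),(32,255,255),.012),("green",(60,60,40),(90,255,200),.03)]:
        p,a,m=blob(c,lo,hi,box); print(cam,n,p.round(1),a,on_z(c,T,p,z).round(4))
c=vision.camera("top");T=T_of(c)
for q in [(300,252)]: print("mag",on_z(c,T,(110+q[0]/3.7,190+q[1]/3.7),.05))
c=vision.camera("scene");T=T_of(c)
print("mag corners scene", [on_z(c,T,(150+y/3.6,130+x/3.6),.05).round(4) for x,y in [(404,187),(455,163),(477,200),(424,225)]])
E
```

```text
Traceback (most recent call last):
  File "h.py", line 21, in blob
    i=1+np.argmax(s[1:,4]); return ce[i][::-1], s[i,4], l==i
        ~~~~~~~~~^^^^^^^^^
ValueError: attempt to get argmax of an empty sequence
```

```bash
sed -i 's/    m=cv2.inRange(h,np/    h[:,:,0]=(h[:,:,0].astype(int)+20)%180\n    m=cv2.inRange(h,np/' h.py
python3 - <<'E'
from h import *
for cam,box in [("top",(110,270,190,370)),("scene",(150,310,130,350))]:
    c=vision.camera(cam); T=T_of(c)
    for n,lo,hi,z in [("red",(12,170,100),(25,255,255),.08),("yellow",(38,120,100),(54,255,255),.012),("green",(75,60,40),(110,255,200),.03)]:
        p,a,m=blob(c,lo,hi,box); print(cam,n,p.round(1),a,on_z(c,T,p,z).round(4))
c=vision.camera("top");T=T_of(c)
for q in [(300,252)]: print("mag",on_z(c,T,(110+q[0]/3.7,190+q[1]/3.7),.05))
c=vision.camera("scene");T=T_of(c)
print("mag corners scene", [on_z(c,T,(150+y/3.6,130+x/3.6),.05).round(4) for x,y in [(404,187),(455,163),(477,200),(424,225)]])
E
```

```text
top red [197.  231.1] 97 [0.5116 0.0668 0.08  ]
top yellow [213.  293.3] 372 [ 0.4684 -0.1322  0.012 ]
top green [197.4 236.1] 482 [0.5144 0.0538 0.03  ]
scene red [186.  277.3] 99 [0.5144 0.0682 0.08  ]
scene yellow [198.8 208.4] 379 [ 0.4679 -0.1294  0.012 ]
scene green [199.7 274.6] 523 [0.5251 0.0598 0.03  ]
mag [ 0.5342565  -0.01629573  0.05      ]
mag corners scene [array([ 0.527 , -0.0373,  0.05  ]), array([0.5124, 0.0075, 0.05  ]), array([0.5515, 0.0167, 0.05  ]), array([ 0.5659, -0.0292,  0.05  ])]
```

Cap is at about (0.513, 0.068), the dispenser axis points about -74°, and yellow is at about (0.468, -0.131). I'm moving towards the cap while closing the fingers and turning to the push yaw.

```bash
python3 -m handwheel '[[-0.8,-0.6,0,-0.115],[-0.8,-0.6,0,-0.115],[-0.8,-0.6,0,-0.115],[-0.8,-0.6,0,-0.115],[-0.8,-0.6,0,-0.115],[-0.8,-0.6,0,-0.115],[-0.8,-0.6,0,-0.115],[-0.8,-0.6,0,-0.115],[-0.8,-0.6,0,-0.115],[-0.8,-0.6,0,-0.115]]' 0 20
cat >> h.py <<'E'
def to(x,y,z,yaw=None):
    "shift (tool axes, fraction) to reach x,y,z and tool-x heading yaw (deg)"
    o=robot.get_obs(); M=R.from_quat(o["tool_rot"]).as_matrix()
    s=M.T@(np.array([x,y,z])-o["position"])/0.3
    h=np.degrees(np.arctan2(M[1,0],M[0,0])); t=0 if yaw is None else -((yaw-h+180)%360-180)/360
    print("at",np.round(o["position"],4),"head",h.round(1),"tilt",M[2,2].round(4),"shift",s.round(4),"turn",round(t,4),"t",o["time"],"F",np.round(o["ft_force"],1))
E
python3 - <<'E'
from h import *
to(.513,.0675,.17,196)
E
```

```text
time: 2.08
position: [0.4086, 0.2978, 0.2307]
tool_rot: [-0.137, 0.991, 0.0, 0.0]
ft_force: [-0.7, 0.2, -0.1]
grip_width: 0.0282
grip_force: 0.0
at [0.4086 0.2978 0.2307] head -164.2 tilt -1.0 shift [-0.1264 -0.8336  0.2021] turn -0.0007 t 2.0833 F [-0.7  0.2 -0.1]
```

```bash
python3 -m handwheel '[[-0.126,-0.834,0.2,0],[-0.126,-0.834,0.2,0],[-0.126,-0.834,0.2,0],[-0.126,-0.834,0.2,0],[-0.126,-0.834,0.2,0],[-0.126,-0.834,0.2,0],[-0.126,-0.834,0.2,0],[-0.126,-0.834,0.2,0],[-0.126,-0.834,0.2,0],[-0.126,-0.834,0.2,0]]'
python3 - <<'E'
from h import *
c=vision.camera("wrist"); T=T_of(c); save(c,"w1.png"); print("cam",T[:3,3].round(3))
try:
    p,a,m=blob(c,(12,170,80),(25,255,255)); print("red",p,a,on_z(c,T,p,.08).round(4))
except Exception as e: print(e)
for n in ["plunger_top","dispenser","blank2","yellow_spot"]:
    for r in vision.outline_of("wrist",n)[:1]: print(n,r["conf"],r["point"],on_z(c,T,r["point"],.08).round(4))
to(.513,.0675,.17,196)
E
```

```text
time: 2.92
position: [0.512, 0.0707, 0.1707]
tool_rot: [-0.14, 0.99, 0.0, -0.0]
ft_force: [-0.2, 0.6, 0.3]
grip_width: 0.0007
grip_force: 0.0
cam [0.434 0.048 0.325]
red [195.25869759 252.84567351] 1121 [0.5098 0.0687 0.08  ]
plunger_top 0.89 [196.9, 257.2] [0.5102 0.0728 0.08  ]
dispenser 0.6 [181.8, 229.7] [0.5035 0.0456 0.08  ]
blank2 0.9 [183.9, 169.9] [ 0.52   -0.0048  0.08  ]
yellow_spot 0.81 [82.8, 77.0] [ 0.4579 -0.0929  0.08  ]
at [0.5126 0.07   0.171 ] head -163.9 tilt -1.0 shift [ 0.001  -0.0085  0.0032] turn 0.0003 t 3.1667 F [0.4 0.7 0.1]
```

View pics/w1.png

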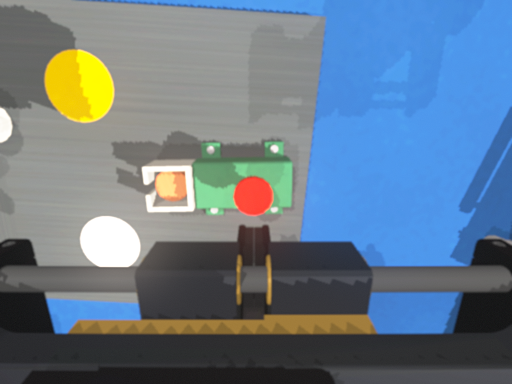

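The wrist view shows the red cap at pixel (253,195), the magazine at (168,187) and the yellow spot at (79,86). The dispenser axis is nearly horizontal in the image, so it lies along tool y. I'm descending to just above the cap.

```bash
python3 - <<'E'
from h import *
c=vision.camera("wrist"); T=T_of(c)
p,a,m=blob(c,(38,120,100),(54,255,255)); print("yellow",p,a,on_z(c,T,p,.012).round(4))
mc=np.array([on_z(c,T,q,.05) for q in [(165,144),(212,147),(209,193),(160,193)]])[:,:2]; print(mc.round(4),mc.mean(0))
e=[on_z(c,T,q,.042)[:2] for q in [(160,196),(157,291)]]; d=e[0]-e[1]; print("axis",np.degrees(np.arctan2(d[1],d[0])))
E
python3 -m handwheel '[[0.005,-0.005,0.1,0],[0.005,-0.005,0.2,0],[0.005,-0.005,0.26,0],[0.005,-0.005,0.26,0],[0.005,-0.005,0.26,0]]'
```

```text
yellow [325.56561962 234.51699656] 4648 [0.7142 0.1002 0.012 ]
[[ 0.5194 -0.0404]
 [ 0.5672 -0.0292]
 [ 0.5509  0.0155]
 [ 0.5014  0.0046]] [ 0.53470895 -0.0123906 ]
axis -72.15854393865034
time: 3.63
position: [0.5115, 0.0671, 0.0922]
tool_rot: [-0.139, 0.99, 0.0, -0.001]
ft_force: [0.1, 0.8, 0.2]
grip_width: 0.0007
grip_force: 0.0
```

```bash
python3 -m handwheel '[[0,0,0.01,0],[0,0,0.015,0],[0,0,0.02,0],[0,0,0.025,0],[0,0,0.03,0],[0,0,0.035,0],[0,0,0.04,0],[0,0,0.045,0],[0,0,0.05,0],[0,0,0.055,0],[0,0,0.06,0],[0,0,0.065,0],[0,0,0.07,0],[0,0,0.075,0],[0,0,0.08,0],[0,0,0.085,0],[0,0,0.09,0],[0,0,0.095,0],[0,0,0.1,0],[0,0,0.1,0]]'
```

```text
time: 5.3
position: [0.5128, 0.0669, 0.0644]
tool_rot: [-0.139, 0.99, -0.0, 0.001]
ft_force: [-1.3, -0.0, 9.1]
grip_width: 0.0003
grip_force: 4.3
```

```bash
python3 -m handwheel '[[0,0,0.005,0],[0,0,0.008,0],[0,0,0.011,0],[0,0,0.014,0],[0,0,0.014,0],[0,0,0.014,0]]'
```

```text
time: 5.8
position: [0.5129, 0.0669, 0.0622]
tool_rot: [-0.139, 0.99, -0.0, 0.002]
ft_force: [-3.8, 0.9, 23.9]
grip_width: 0.0004
grip_force: 12.5
```

The force jumped to 24 N, so the plunger is on its stop. I'm releasing and looking.

```bash
python3 -m handwheel '[[0,0,-0.02,0],[0,0,-0.04,0],[0,0,-0.06,0],[0,0,-0.08,0],[0,0,-0.1,0],[0,0,-0.12,0],[0,0,-0.2,0],[0,0,-0.3,0],[0,0,-0.43,0],[0,0,-0.43,0],[0,0,-0.43,0]]'
python3 - <<'E'
from h import *
c=vision.camera("wrist"); T=T_of(c); save(c,"w2.png")
for n,z in [("plunger_top",.08),("blank0",.02),("yellow_spot",.012)]:
    for r in vision.outline_of("wrist",n)[:3]: print(n,round(r["conf"],2),r["point"],r["mask"].sum(),on_z(c,T,r["point"],z).round(4))
to(.513,.0675,.19,196)
E
```

```text
time: 6.72
position: [0.5132, 0.0667, 0.1894]
tool_rot: [-0.139, 0.99, -0.001, 0.002]
ft_force: [-0.1, -0.2, -0.8]
grip_width: 0.0005
grip_force: 0.0
plunger_top 0.9 [190.9, 260.5] 1036 [0.5087 0.0719 0.08  ]
blank0 0.86 [179.3, 137.8] 732 [ 0.5514 -0.0624  0.02  ]
blank0 0.85 [178.6, 182.0] 671 [ 0.5365 -0.0132  0.02  ]
yellow_spot 0.96 [85.4, 92.0] 3376 [ 0.4637 -0.1297  0.012 ]
at [0.5106 0.0669 0.1858] head -164.0 tilt -1.0 shift [-0.0083 -0.0002 -0.0139] turn -0.0001 t 6.9167 F [0.4 0.8 0.3]
```

View pics/w2.png

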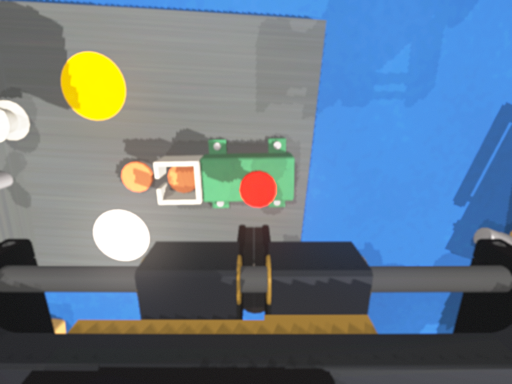

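The blank is out at pixel (137,177), about (0.5515, -0.064). The plunger is back up and the second blank is seen in the magazine. Next I stand behind the blank, on its +x side, with the fingers parted 16 mm so they cradle it.

```bash
python3 - <<'E'
from h import *
to(.587,-.056,.11,196)
E
```

```text
at [0.5106 0.0669 0.1858] head -164.0 tilt -1.0 shift [-0.1332 -0.4642  0.2516] turn -0.0001 t 6.9167 F [0.4 0.8 0.3]
```

```bash
python3 -m handwheel '[[-0.133,-0.1,0,0],[-0.133,-0.25,0,0],[-0.133,-0.38,0.05,0],[-0.133,-0.464,0.15,0],[-0.133,-0.464,0.25,0],[-0.133,-0.464,0.25,0],[-0.133,-0.464,0.25,0],[-0.133,-0.464,0.25,0]]' 18 20
python3 - <<'E'
from h import *
c=vision.camera("wrist"); T=T_of(c); save(c,"w3.png")
for n,z in [("blank0",.02),("yellow_spot",.012)]:
    for r in vision.outline_of("wrist",n)[:3]: print(n,round(r["conf"],2),r["point"],r["mask"].sum(),on_z(c,T,r["point"],z).round(4))
to(.587,-.056,.024,196); print(robot.get_obs()["grip_width"])
E
```

```text
time: 7.58
position: [0.5881, -0.0551, 0.1123]
tool_rot: [-0.139, 0.99, 0.0, -0.001]
ft_force: [0.0, -1.2, 0.7]
grip_width: 0.0153
grip_force: 0.0
blank0 0.91 [157.2, 252.1] 1291 [ 0.5543 -0.0672  0.02  ]
blank0 0.72 [156.9, 320.5] 1367 [ 0.5377 -0.0102  0.02  ]
yellow_spot 0.87 [32.7, 206.1] 5931 [ 0.4697 -0.1294  0.012 ]
yellow_spot 0.23 [156.0, 323.2] 1339 [ 0.5371 -0.006   0.012 ]
at [ 0.5894 -0.0551  0.1142] head -163.9 tilt -1.0 shift [ 9.300e-03 -2.000e-04  3.007e-01] turn 0.0002 t 7.7333 F [-0.3 -0.3 -0.1]
0.015482036477116393
```

View pics/w3.png

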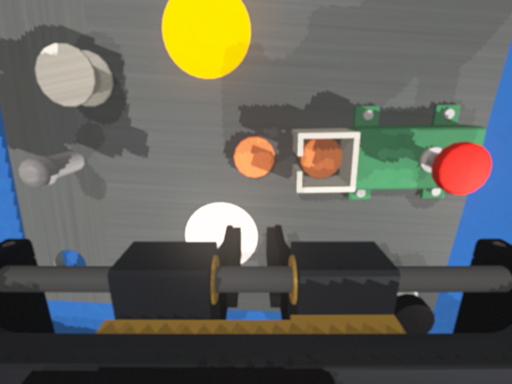

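The blank at pixel (254,157) is centred ahead of the parted fingers at column 254, and the yellow spot is at (206,33). I'm lowering the fingers.

```bash
python3 -m handwheel '[[0,0,0.1,0],[0,0,0.2,0],[0,0,0.25,0],[0,0,0.27,0],[0,0,0.285,0],[0,0,0.295,0],[0,0,0.295,0],[0,0,0.295,0]]'
python3 - <<'E'
from h import *
to(.587,-.056,.0235,196)
E
```

```text
time: 8.4
position: [0.5895, -0.0561, 0.025]
tool_rot: [-0.139, 0.99, -0.0, 0.001]
ft_force: [0.4, -0.0, -0.6]
grip_width: 0.0156
grip_force: 0.0
at [ 0.5895 -0.0561  0.025 ] head -164.0 tilt -1.0 shift [0.0079 0.0025 0.0051] turn -0.0 t 8.4 F [ 0.4 -0.  -0.6]
```

```bash
python3 -m handwheel '[[0,0,0.006,0],[0.012,0,0.006,0],[0.024,0,0.006,0],[0.036,0,0.006,0],[0.048,0,0.006,0],[0.06,0,0.006,0],[0.072,0,0.006,0],[0.084,0,0.006,0],[0.096,0,0.006,0],[0.108,0,0.006,0],[0.12,0,0.006,0],[0.132,0,0.006,0],[0.144,0,0.006,0],[0.156,0,0.006,0],[0.168,0,0.006,0],[0.18,0,0.006,0],[0.186,0,0.006,0],[0.186,0,0.006,0]]'
python3 - <<'E'
from h import *
c=vision.camera("wrist"); T=T_of(c); save(c,"w4.png")
for n,z in [("blank0",.02),("yellow_spot",.012)]:
    for r in vision.outline_of("wrist",n)[:3]: print(n,round(r["conf"],2),r["point"],r["mask"].sum(),on_z(c,T,r["point"],z).round(4))
to(.587,-.056,.024,196)
E
```

```text
time: 9.9
position: [0.5342, -0.0714, 0.022]
tool_rot: [-0.139, 0.99, 0.0, -0.0]
ft_force: [-0.2, 0.1, -0.2]
grip_width: 0.0158
grip_force: 0.0
blank0 0.95 [203.1, 254.6] 2886 [ 0.509  -0.0788  0.02  ]
at [ 0.5347 -0.0713  0.0219] head -164.0 tilt -1.0 shift [-0.1816  0.0012 -0.007 ] turn -0.0001 t 10.05 F [ 0.4 -0.3  0.1]
```

View pics/w4.png

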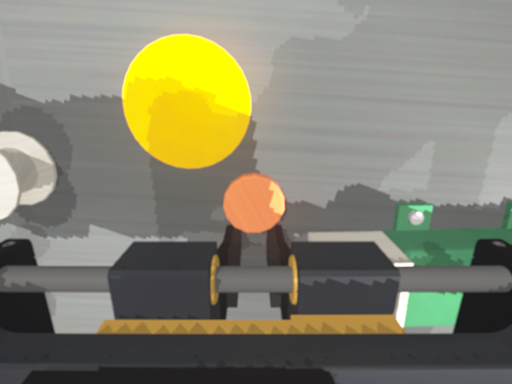

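The blank at (254,203) rests in the cradle and the yellow spot is ahead-left at (187,101). I push another 25 mm straight to clear the magazine, then back off and lift.

```bash
python3 -m handwheel '[[0.012,0,0,0],[0.024,0,0,0],[0.036,0,0,0],[0.048,0,0,0],[0.06,0,0,0],[0.072,0,0,0],[0.083,0,0,0],[0.083,0,0,0],[0.083,0,0,0],[0.06,0,0,0],[0.03,0,-0.05,0],[0.03,0,-0.15,0],[0.03,0,-0.25,0],[0.03,0,-0.25,0]]'
python3 - <<'E'
from h import *
c=vision.camera("wrist"); T=T_of(c)
P={}
for n,z in [("blank0",.02),("yellow_spot",.012)]:
    for r in vision.outline_of("wrist",n)[:2]:
        w=on_z(c,T,r["point"],z); P.setdefault(n,w); print(n,round(r["conf"],2),r["point"],r["mask"].sum(),w.round(4))
try:
    p,a,m=blob(c,(38,120,100),(54,255,255),(0,230,0,512)); print("yc",p,a,on_z(c,T,p,.012).round(4))
except Exception as e: print(e)
d=P["yellow_spot"]-P["blank0"]; h=np.degrees(np.arctan2(d[1],d[0])); u=d[:2]/np.hypot(*d[:2])
print("dist",np.hypot(*d[:2]),"heading",h%360); s=P["blank0"][:2]-.037*u; print("start",s)
to(s[0],s[1],.06,h)
E
```

```text
time: 11.22
position: [0.5305, -0.0747, 0.1017]
tool_rot: [-0.139, 0.99, -0.002, 0.005]
ft_force: [1.0, -1.0, -0.2]
grip_width: 0.0159
grip_force: 0.0
blank0 0.91 [229.5, 325.0] 807 [ 0.5373 -0.0074  0.02  ]
yellow_spot 0.58 [105.5, 210.9] 5924 [ 0.463  -0.1304  0.012 ]
yc [106.90014928 211.09122574] 6029 [ 0.464 -0.13   0.012]
dist 0.14370976412685987 heading 238.855528208598
start [0.55645942 0.02429961]
at [ 0.5267 -0.0737  0.0972] head -164.0 tilt -1.0 shift [-0.1853  0.2866  0.1241] turn -0.1191 t 11.3667 F [ 1.2 -0.6  0.1]
```

```bash
python3 - <<'E'
from h import *
c=vision.camera("wrist"); T=T_of(c); save(c,"w5.png")
for r in vision.outline_of("wrist","blank0")[:3]: print(round(r["conf"],2),r["point"],on_z(c,T,r["point"],.02).round(4))
p,a,m=blob(c,(38,120,100),(54,255,255),(0,230,0,512)); print("yc",p,a,on_z(c,T,p,.012).round(4))
E
```

```text
0.84 [155.8, 253.9] [ 0.4869 -0.0852  0.02  ]
0.55 [233.8, 322.2] [ 0.5368 -0.0085  0.02  ]
yc [112.16899805 207.4549447 ] 6148 [ 0.4646 -0.1303  0.012 ]
```

View pics/w5.png

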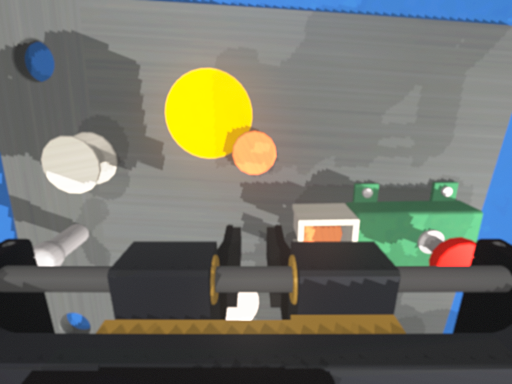

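The blank is at pixel (254,153), touching the spot at (208,113). It is 49 mm short on a heading of 245°. I'm re-posing behind it on that heading.

```bash
python3 - <<'E'
from h import *
to(.5025,-.0517,.095,245)
E
```

```text
at [ 0.5256 -0.0734  0.0961] head -164.0 tilt -1.0 shift [0.054  0.0908 0.0038] turn -0.1362 t 11.4667 F [ 0.4 -0.1 -0.4]
```

```bash
python3 -m handwheel '[[0.054,0.09,0,-0.136],[0.054,0.09,0,-0.136],[0.054,0.09,0,-0.136],[0.054,0.09,0,-0.136],[0.054,0.09,0,-0.136],[0.054,0.09,0,-0.136],[0.054,0.09,0,-0.136],[0.054,0.09,0,-0.136],[0.054,0.09,0,-0.136],[0.054,0.09,0,-0.136]]'
python3 - <<'E'
from h import *
c=vision.camera("wrist"); T=T_of(c); save(c,"w6.png")
for r in vision.outline_of("wrist","blank0")[:3]: print(round(r["conf"],2),r["point"],on_z(c,T,r["point"],.02).round(4))
p,a,m=blob(c,(38,120,100),(54,255,255),(0,230,0,512)); print("yc",p,a,on_z(c,T,p,.012).round(4))
k=m.astype(np.uint8); cs=max(cv2.findContours(k,0,1)[0],key=cv2.contourArea); hull=cv2.convexHull(cs); (x,y),ax,_=cv2.fitEllipse(hull); print("ellipse",x,y,ax,on_z(c,T,(y,x),.012).round(4))
to(.5025,-.0517,.0225,245)
E
```

```text
time: 12.3
position: [0.5059, -0.0304, 0.0927]
tool_rot: [-0.523, 0.852, -0.021, -0.019]
ft_force: [0.3, 0.0, 0.8]
grip_width: 0.0158
grip_force: 0.0
0.78 [252.6, 245.6] [ 5.321e-01 -2.000e-04  2.000e-02]
0.63 [141.8, 248.6] [ 0.4859 -0.0843  0.02  ]
yc [ 74.77959063 243.08039158] 6742 [ 0.4666 -0.1317  0.012 ]
ellipse 243.13914489746094 75.83412170410156 (90.67340850830078, 96.54904174804688) [ 0.4669 -0.131   0.012 ]
at [ 0.5062 -0.0309  0.0931] head -117.0 tilt -0.9985 shift [ 0.0549 -0.0164  0.2388] turn -0.0056 t 12.4 F [-0.3 -0.  -0.3]
```

View pics/w6.png

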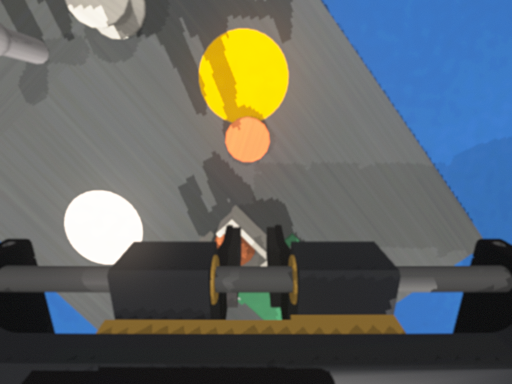

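```bash
python3 - <<'E'
from h import *
o=robot.get_obs(); print(o["q"].round(3),o["joint_velocities"].round(3),o["joint_torque"].round(1))
vision.camera("wrist"); to(.5025,-.0517,.0225,245)
E
```

```text
[-0.248  0.593  1.84  -0.085  0.706 -2.854] [-0.006 -0.007 -0.002  0.001  0.     0.   ] [  0.3 -38.5  -9.3  -0.2  -0.    0. ]
at [ 0.5063 -0.031   0.0932] head -117.0 tilt -0.9985 shift [ 0.0547 -0.0159  0.2393] turn -0.0056 t 12.45 F [-0.   1.2 -0.4]
```

The last joint has reached its range limit at this yaw. I turn half a turn the other way and push with the -x side of the fingers, which are symmetric.

```bash
python3 -m handwheel '[[0,0,-0.05,0.02],[0,0,-0.05,0.3],[0,0,-0.05,0.3],[0,0,-0.05,0.3],[0,0,-0.05,0.3],[0,0,-0.05,0.3],[0,0,-0.05,0.3],[0,0,-0.05,0.3],[0,0,-0.05,0.3],[0,0,-0.05,0.3],[0,0,-0.05,0.3],[0,0,-0.05,0.3],[0,0,-0.05,0.3],[0,0,-0.05,0.3],[0,0,-0.05,0.3],[0,0,-0.05,0.3],[0,0,-0.05,0.3]]'
python3 - <<'E'
from h import *
print(robot.get_obs()["q"].round(3)); to(.5025,-.051,.095,65)
E
```

```text
time: 13.87
position: [0.5065, -0.03, 0.1085]
tool_rot: [0.381, 0.924, -0.027, 0.007]
ft_force: [0.2, 0.2, -0.7]
grip_width: 0.0157
grip_force: 0.0
[-0.247  0.565  1.831 -0.082  0.742 -0.975]
at [ 0.5065 -0.03    0.1085] head 135.2 tilt -0.9984 shift [-0.0382 -0.0569  0.0489] turn 0.1951 t 13.8667 F [ 0.2  0.2 -0.7]
```

```bash
python3 -m handwheel '[[-0.038,-0.057,0.03,0.195],[-0.038,-0.057,0.03,0.195],[-0.038,-0.057,0.03,0.195],[-0.038,-0.057,0.03,0.195],[-0.038,-0.057,0.03,0.195],[-0.038,-0.057,0.03,0.195],[-0.038,-0.057,0.03,0.195],[-0.038,-0.057,0.03,0.195],[-0.038,-0.057,0.03,0.195],[-0.038,-0.057,0.03,0.195],[-0.038,-0.057,0.03,0.195],[-0.038,-0.057,0.03,0.195],[-0.038,-0.057,0.03,0.195]]'
python3 - <<'E'
from h import *
o=robot.get_obs(); print(o["q"].round(3), R.from_quat(o["tool_rot"]).as_matrix().round(3))
to(.5025,-.051,.0225,65)
for cam in ["scene","top","wrist"]:
    c=vision.camera(cam);T=T_of(c)
    for r in vision.outline_of(cam,"blank0")[:3]: print(cam,round(r["conf"],2),np.round(r["point"],1),on_z(c,T,r["point"],.02).round(4))
E
```

```text
time: 14.95
position: [0.5024, -0.0503, 0.1006]
tool_rot: [0.843, 0.538, -0.018, 0.021]
ft_force: [0.7, 0.1, 0.6]
grip_width: 0.0157
grip_force: 0.0
[-0.288  0.577  1.843 -0.084  0.716  0.21 ] [[ 0.421  0.907 -0.008]
 [ 0.905 -0.421 -0.055]
 [-0.054  0.016 -0.998]]
at [ 0.5024 -0.0503  0.1006] head 65.1 tilt -0.9984 shift [ 0.0119 -0.0028  0.26  ] turn 0.0001 t 14.95 F [0.7 0.1 0.6]
scene 0.58 [201.5 222.7] [ 0.4923 -0.0898  0.02  ]
wrist 0.8 [141.4 269.4] [ 0.5366 -0.0127  0.02  ]
wrist 0.67 [234.7 253.1] [ 0.4891 -0.0834  0.02  ]
```

```bash
python3 -m handwheel '[[0.012,-0.003,0.1,0],[0.012,-0.003,0.18,0],[0.012,-0.003,0.23,0],[0.012,-0.003,0.25,0],[0.012,-0.003,0.256,0],[0.012,-0.003,0.256,0],[0.012,-0.003,0.256,0]]'
python3 - <<'E'
from h import *
to(.478,-.1065,.0225,65)
E
```

```text
time: 15.83
position: [0.5031, -0.0509, 0.0244]
tool_rot: [0.843, 0.536, -0.018, 0.022]
ft_force: [0.3, -0.1, -0.3]
grip_width: 0.0154
grip_force: 0.0
at [ 0.5031 -0.0509  0.0244] head 64.9 tilt -0.9984 shift [-0.2027  0.0026  0.0171] turn -0.0003 t 15.8333 F [ 0.3 -0.1 -0.3]
```

```bash
python3 -m handwheel '[[0,0,0.005,0],[-0.012,0,0.006,0],[-0.024,0,0.006,0],[-0.036,0,0.007,0],[-0.048,0,0.008,0],[-0.06,0.001,0.008,0],[-0.072,0.001,0.009,0],[-0.084,0.001,0.01,0],[-0.096,0.001,0.01,0],[-0.108,0.001,0.011,0],[-0.12,0.002,0.012,0],[-0.132,0.002,0.012,0],[-0.144,0.002,0.013,0],[-0.156,0.002,0.014,0],[-0.168,0.002,0.014,0],[-0.18,0.002,0.015,0],[-0.192,0.002,0.016,0],[-0.2,0.002,0.016,0],[-0.2,0.002,0.016,0]]'
python3 - <<'E'
from h import *
to(.478,-.1065,.0225,65)
for cam in ["scene","top"]:
    c=vision.camera(cam);T=T_of(c); save(c,cam+"7.png")
    for n,z in [("blank0",.02),("yellow_spot",.012)]:
        for r in vision.outline_of(cam,n)[:2]: print(cam,n,round(r["conf"],2),np.round(r["point"],1),on_z(c,T,r["point"],z).round(4))
E
```

```text
time: 17.42
position: [0.4773, -0.106, 0.0221]
tool_rot: [0.844, 0.536, -0.018, 0.021]
ft_force: [0.3, -0.4, 0.4]
grip_width: 0.0153
grip_force: 0.0
at [ 0.4773 -0.106   0.0221] head 64.8 tilt -0.9984 shift [-0.0006  0.0028 -0.0012] turn -0.0004 t 17.4167 F [ 0.3 -0.4  0.4]
scene blank0 0.67 [216.5 109.3] [ 0.4757 -0.416   0.02  ]
scene blank0 0.52 [207.1 250.8] [ 0.5295 -0.0128  0.02  ]
scene yellow_spot 0.69 [286.5 107.2] [ 0.689  -0.4262  0.012 ]
```

Backing off and lifting for a clear view.

```bash
python3 -m handwheel '[[0.015,0,0,0],[0.03,0,0,0],[0.05,0,-0.01,0],[0.08,0,-0.1,0],[0.1,0,-0.3,0],[0.12,0,-0.45,0],[0.25,0,-0.5,0],[0.35,0,-0.5,0],[0.45,0,-0.5,0],[0.45,0,-0.5,0],[0.45,0,-0.5,0],[0.45,0,-0.5,0]]'
python3 - <<'E'
from h import *
to(.478,-.1065,.0225,65)
for cam in ["scene","top","wrist"]:
    c=vision.camera(cam);T=T_of(c); save(c,cam+"8.png")
    for n,z in [("blank0",.02),("yellow_spot",.012),("plunger_top",.08)]:
        for r in vision.outline_of(cam,n)[:2]: print(cam,n,round(r["conf"],2),np.round(r["point"],1),on_z(c,T,r["point"],z).round(4))
ims=[]
for f in ("scene8","top8"):
    a=cv2.imread(f"pics/{f}.png")[150:270,170:340]; ims.append(cv2.resize(a,None,fx=2.3,fy=2.3,interpolation=cv2.INTER_CUBIC))
cv2.imwrite("pics/both8.png",np.hstack(ims))
E
```

```text
time: 18.72
position: [0.5352, 0.0253, 0.1644]
tool_rot: [0.843, 0.537, -0.019, 0.021]
ft_force: [0.0, -0.1, -0.8]
grip_width: 0.0157
grip_force: 0.0
at [0.5352 0.0253 0.1644] head 65.0 tilt -0.9984 shift [-0.4522  0.0059  0.4984] turn -0.0001 t 18.7167 F [ 0.  -0.1 -0.8]
scene blank0 0.62 [205.4 249.3] [ 0.5227 -0.0158  0.02  ]
scene blank0 0.47 [198.8 209.3] [ 0.4742 -0.1269  0.02  ]
scene yellow_spot 0.64 [190.7 276.6] [0.4815 0.0778 0.012 ]
scene yellow_spot 0.5 [200.7 213.6] [ 0.478  -0.1153  0.012 ]
scene plunger_top 0.64 [187.1 280.4] [0.52   0.0758 0.08  ]
top blank0 0.51 [212.  296.2] [ 0.4714 -0.1407  0.02  ]
top yellow_spot 0.54 [207.8 290.7] [ 0.4851 -0.1235  0.012 ]
top yellow_spot 0.24 [220.6 122.6] [0.4323 0.4271 0.012 ]
top plunger_top 0.61 [222.8 121.7] [0.4248 0.4056 0.08  ]
wrist blank0 0.96 [208.5 266.8] [ 0.5364 -0.0178  0.02  ]
wrist blank0 0.95 [304.8 254.5] [ 0.4671 -0.1332  0.02  ]
wrist yellow_spot 0.88 [312.6 250.8] [ 0.4543 -0.1493  0.012 ]
wrist yellow_spot 0.45 [303.7 254.9] [ 0.4654 -0.1384  0.012 ]
wrist plunger_top 0.78 [162.  204.5] [0.5143 0.0684 0.08  ]
```

View pics/both8.png

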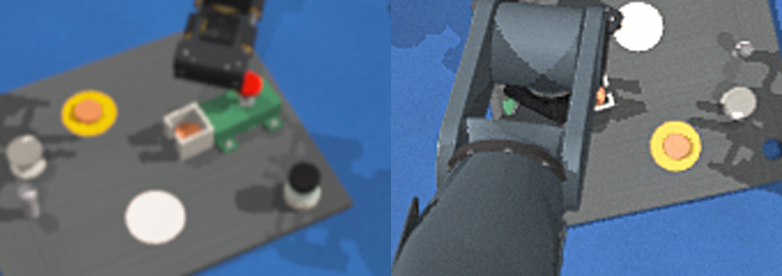

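Both views show the blank lying centred on the yellow spot, left at (89,112) and right at (677,147). The plunger is up, the other things have not moved, and the robot is clear.

```bash
python3 -c "
from rig import job
print(job.hand_in())"
```

```text
the job is handed in; nothing more can be done
None
```

I pressed the plunger once and pushed the one blank that came out onto the yellow spot. The last camera views show it wholly on the spot and the plunger back up. The job is handed in, but no verdict came back, and the last wrist joint read -2.854 against its -2.85 limit at one point.

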